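# Space and press a tile in a bonding frame

## Task

The tile on the sliding sled of the bonding frame has a gap at each end; only one gap, as found, is wide enough for the loose metal spacer block. Stand the spacer upright on the base plate in that gap, flat against the gap's faces and about midway across the frame, and let go of it; then take the sled by its black grip, slide the tile up against the spacer until fence, spacer and tile are flush with no gap, and finish while still holding the grip and pushing firmly, with around 10 N. Do not disturb the small glass vial, the sample vial and the amber bottle.

Things in the scene. Friction and masses are not known exactly. Their poses are not given: they have to be found in the camera images.
- frame: Fixed bonding frame: dark steel base plate 90 (x) x 206 (y) x 6 mm on the bench. Origin: centre of its underside; z up; y: the line along which the sled slides. Fences and sled stand on the middle line (y through the origin). Two low guide rails, tops at z 16 mm, run beside the sled, 32 to 40 mm either side of that line, 56 mm either way along y.
- thin_fence: The thin one of two steel end fences, fixed on the base plate at either end: 60 (x) x 14 (y) x 22 mm high, top 28 mm above the bench, axes parallel to the frame's. Origin: centre of its underside, 79 mm from the frame's origin along y. The gap between it and the tile is 20.5 to 23.5 mm at the start.
- thick_fence: The thick end fence, fixed at the other end: 60 (x) x 38 (y) x 22 mm high, axes parallel to the frame's. Origin: centre of its underside, 79 mm from the frame's origin. The gap between it and the tile is about 8.5 to 11.5 mm at the start, too narrow for the spacer.
- sled: Sled with white tile 58 (x) x 100 (y) mm, top at z 27.5 mm; slides only along frame y, 10 mm either way from mid frame, 1.5 N friction, stays put, cannot lift. Axes as the frame's. Origin: centre of its underside, z 6 mm. Tile end faces 50 mm from it along y. Black grip 40 (x) x 16 (y) mm on a stem 22 x 12 mm, z 60 to 90 mm over the bench, its centre 69 mm straight above the origin.
- spacer_center (a point): Loose aluminium spacer block, 40 (x) x 14 (y) x 50 mm (z, up), 0.05 to 0.11 kg, standing upright on the bench at the robot's right, turned up to 0.8 rad. This point is its centre, 25 mm above its underside. It goes into the gap with its 14 mm along the frame's y, standing on the base plate with its top 56 mm above the bench.
- glass_vial: Bystander: small clear open glass vial, 41 mm across, 52 mm high, standing on the bench. Origin: centre of its underside.
- sample_vial: Bystander: capped sample vial, 20 mm across, 48 mm high, standing on the bench. Origin: centre of its underside.
- amber_bottle: Bystander: amber bottle with a black cap, 38 mm across, 76 mm high, standing on the bench. Origin: centre of its underside.
Things that resemble listed ones, but are neither listed nor needed, are in the scene too. What is shaped like the part that bears spacer_center but green or purple is not meant.

How it is judged:
On the way:
1. the spacer stands in the wide gap, let go (z of spacer_center in the frame of frame below 0.0345 m and angle between spacer_center's own z axis and vertical below 0.12 rad and angle between the y axis of spacer_center and the y axis of frame, either way round below 0.15 rad and x of spacer_center in the frame of frame between -0.012 and 0.012 m and horizontal distance between spacer_center and thin_fence below 0.03 m and horizontal distance between spacer_center and sled above 0.05 m and contact force between the fingers and spacer below 0.3 N), for 0.2 s.
At the end, for the whole second after the job is handed in: Spacer upright (7 deg) on the base plate (3.5 mm), square (8.5 deg) and within 12 mm of the middle line, between thin fence and tile, untouched by the robot; slack under 2 mm; tile and fence each press it with over 3 N while the fingers hold or push the sled; bystanders within 20 mm (all of step 1 and contact force between the arm and spacer below 0.3 N and contact force between each of sled, thin_fence and spacer above 3 N and contact force between the fingers and sled above 2 N and linear speed of spacer below 0.01 m/s and horizontal distance between thin_fence and sled below 0.073 m); the arm keeps its last pose, push and grip.
It fails at once if the glass vial is shifted by more than 20 mm or tipped (distance of glass_vial from where it was at the start of the episode above 0.02 m or angle between glass_vial's own z axis and vertical above 0.5 rad).
It fails at once if the sample vial is shifted by more than 20 mm or tipped (distance of sample_vial from where it was at the start of the episode above 0.02 m or angle between sample_vial's own z axis and vertical above 0.5 rad).
It fails at once if the amber bottle is shifted by more than 20 mm or tipped (distance of amber_bottle from where it was at the start of the episode above 0.02 m or angle between amber_bottle's own z axis and vertical above 0.5 rad).
It also fails if it takes over 48 s, if anything falls off the work surface, if the arm or the gripper's body presses on something with over 40 N, if the wrist force passes 120 N, or if a joint passes its speed limit or range.

## Robot

A 6-joint arm with a two-finger parallel gripper is mounted at the origin on the work surface; the furniture and walls round the work are solid. World frame = base frame: x ahead of the robot, y to its left, z up, the work surface at z = 0. Lengths are in m, angles in rad, forces in N, time in s.
With the tool pointing down it reaches from about 0.4 to 0.925 m from the base axis. Payload 12.5 kg.
Tool frame: the origin (TCP) lies midway between the tips of the shut fingers; the grasp point (between the pads) lies 19 mm behind it; z points along the fingers, y is the line along which they close (so a half turn about z gives the same grasp; the last joint's range is limited). The gripper opens to 95 mm and grips with 3 to 60 N. Pads are 20 mm wide; open, the fingers measure 119 mm over their backs; the gripper's body (75 mm by 180 mm) begins 59 mm behind the grasp point.
Start: joints at [-1.329, 0.491, 1.559, -0, 1.092, -0.106], TCP at [0.213, -0.588, 0.183] pointing down, gripper open.
Joint ranges: [-3.1, 3.1], [-0.84, 2.19], [0.05, 2.79], [-1.13, 4.28], [0.06, 2.93], [-2.69, 2.69]. Speed limits (rad/s): [2.22, 2.22, 2.79, 3.14, 3.14, 3.14].

## Interface

Orientations are given as a 3x3 rotation matrix whose columns are the frame's x, y, z axes.
In Python, from plant import ctrl gives the robot as it stands.
- The arm moves only by the shell command python3 -m crank 'ROWS' [FORCE]. ROWS is JSON, a list of rows, each an object of numbers: "ax", "ay", "az": the turn, a rotation vector about the tool's x, y, z in degrees; "dx", "dy", "dz": the shift along the tool's x, y, z in units of 50 mm (1.0 is 50 mm); "gripper": the closure, from 0 (fully open) to 1 (shut). A call has 1 to 8 rows; each row is the pose to reach, as a shift and turn from the pose commanded when the call began, along the tool's axes at that moment; what a row does not reach only later rows make up. A row lasts 1/10 s, in which the tool goes at most 50 mm and 8.59 degrees, less where a joint would pass 70% of its speed; a pose out of reach is approached as far as the arm can. A call with a gripper value outside its range is refused whole. The fingers move at their own pace and stop on an object; FORCE is the grip in N (left out, the last holds). Time passes only in rows, so rows that repeat a pose let the fingers close. It gives the time, the measured TCP pose, the force, the opening and the grip force at its end, in the units of the state.
- ctrl.state(): the state, without advancing time (a new reading comes with each control period).
- ctrl.get_image(name): name is "scene" or "top" or "wrist"; returns a dict with "img" (400x640x3 uint8, red, green, blue), "mtx" (3x3 intrinsics, pixels), "view" (4x4, takes a point from world to camera coordinates). Camera axes: x right, y up, looking along -z (the intrinsics and any distortion apply to the point x, -y, -z); pixel columns grow to the right and rows downward; lengths in m; the calibration is good to about 2 mm. A picture is of the moment at which its call begins. There is no depth.
- ctrl.close_job(): hands the job in; it is judged then, once.
The state is a dict: "clock": time; "q": joint angles; "dq": joint speeds; "joint_efforts": joint torques, N m; "ee_pos": TCP position; "tool_rot": TCP orientation; "force": force on the tool from outside, world axes, zero at the start; "moment": the same for the moment, N m; "opening": finger opening in m; "grasp_force": force on a finger pad.
Only numpy, scipy, OpenCV 4.12 (cv2) and the standard library are available. Lean on these libraries where they do the work, as an engineer would, in place of code of your own. Each camera call takes 0.05 s, during which the arm holds its last target. There are 200 camera calls.

## Working session

There is one attempt and no reset: what is moved stays moved. The work goes in short steps, Python scripts to look and compute and a shell command to move; the robot and the scene stay as the last step left them, time stands still between calls to the robot, and variables do not carry over. Pictures are saved under pics/ and viewed, at most 11 in all, crops included, and the job is handed in when it is done.

```bash
mkdir -p pics; ls; cat > h.py <<'E'
import numpy as np, cv2
from plant import ctrl
def grab(n,f=None):
    d=ctrl.get_image(n)
    if f: cv2.imwrite('pics/'+f,cv2.cvtColor(d['img'],cv2.COLOR_RGB2BGR)); np.savez('pics/'+f[:-4],**{k:np.array(d[k]) for k in('img','mtx','view')})
    return d
def ray(d,uv,z):
    V=np.array(d['view']);K=np.array(d['mtx']);R=V[:3,:3];c=-R.T@V[:3,3]
    p=np.linalg.inv(K)@np.array([uv[0],uv[1],1.]);r=R.T@np.array([p[0],-p[1],-p[2]])
    return c+r*(z-c[2])/r[2]
def proj(d,P):
    V=np.array(d['view']);p=V[:3,:3]@np.array(P)+V[:3,3];q=np.array(d['mtx'])@np.array([p[0],-p[1],-p[2]]);return q[:2]/q[2]
E
python3 - <<'E'
from h import *
for n in('scene','top','wrist'):
    d=grab(n,n+'0.png'); V=np.array(d['view']); print(n,d.keys(),-V[:3,:3].T@V[:3,3])
s=ctrl.state(); print(s)
E
```

```text
pics
scene dict_keys(['img', 'mtx', 'view']) [-0.01977315 -0.62410153  0.39210375]
top dict_keys(['img', 'mtx', 'view']) [ 0.33314086 -0.06538992  1.07020575]
wrist dict_keys(['img', 'mtx', 'view']) [ 0.29119768 -0.55921028  0.38382609]
{'clock': 0.15, 'q': array([-1.32861382e+00,  4.91419966e-01,  1.55930398e+00, -1.98558973e-05,
        1.09173491e+00, -1.05623140e-01]), 'dq': array([-7.47017835e-04, -1.27505292e-03, -1.94480398e-03, -5.11021654e-04,
        1.92520482e-03,  3.66525204e-05]), 'joint_efforts': array([ 2.92949742e-03, -6.12896061e+01, -2.58278954e+01,  6.93283626e-02,
        4.72979166e-02, -8.91595482e-05]), 'ee_pos': array([ 0.21297407, -0.58736964,  0.18279859]), 'tool_rot': array([[ 9.40119776e-01,  3.40844180e-01, -2.24841464e-04],
       [ 3.40844247e-01, -9.40119407e-01,  8.36700560e-04],
       [ 7.38066932e-05, -8.63234663e-04, -9.99999625e-01]]), 'force': array([ 0.08384713,  0.02319054, -0.83241738]), 'moment': array([-0.06961793,  0.01723311,  0.00597265]), 'grasp_force': 0.0, 'opening': 0.09502451144051938}
```

View pics/scene0.png

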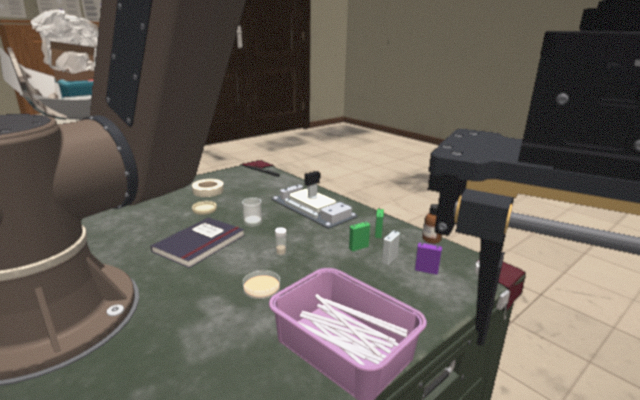

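View pics/top0.png

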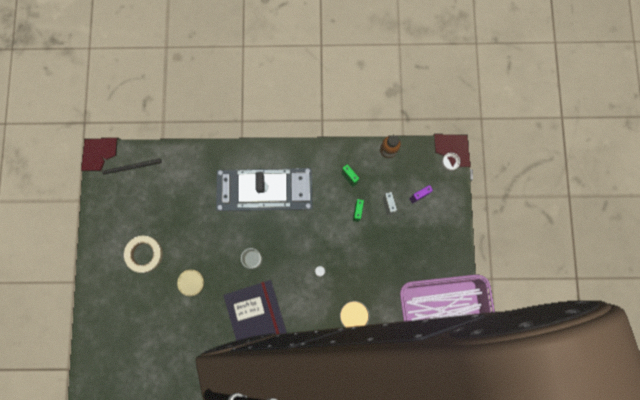

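Scene and top views: the silver spacer is at about (391,202) in the top view and the frame is centred at about (264,189). The thin fence is at its left end (col 225) and the thick fence at its right (col 300). The vials are at (251,259) and (320,271), the amber bottle at (391,146).

```bash
python3 - <<'E'
from h import *
d=np.load('pics/top0.npz')
for n,uv,z in [('spacer top',(391,202),.05),('frame',(264,189),.006),('glass',(251,259),.03),('samp',(320,271),.048),('amber',(391,146),.05),('thin',(225,187),.028),('thick',(300,187),.028),('grip',(260,182),.09),('g1',(350,174),.05),('g2',(359,209),.05),('purp',(421,194),.05)]:
    p=ray(d,uv,z); print(n,p.round(3),np.hypot(*p[:2]).round(3))
w=np.load('pics/wrist0.npz');R=w['view'][:3,:3]; print(w['mtx'],R.round(3)); print(proj(w,ray(d,(391,202),.05)))
im=d['img'][120:290,210:450]; cv2.imwrite('pics/topc.png',cv2.resize(im[...,::-1],None,fx=3.3,fy=3.3,interpolation=cv2.INTER_CUBIC))
E
```

```text
spacer top [ 0.509 -0.225  0.05 ] 0.557
frame [0.548 0.039 0.006] 0.549
glass [0.397 0.062 0.03 ] 0.402
samp [ 0.371 -0.079  0.048] 0.379
amber [ 0.628 -0.229  0.05 ] 0.668
thin [0.548 0.119 0.028] 0.561
thick [ 0.547 -0.039  0.028] 0.548
grip [0.545 0.039 0.09 ] 0.546
g1 [ 0.569 -0.143  0.05 ] 0.586
g2 [ 0.495 -0.16   0.05 ] 0.521
purp [ 0.525 -0.287  0.05 ] 0.599
[[275.99036037   0.         320.70387784]
 [  0.         275.99036037 203.8868433 ]
 [  0.           0.           1.        ]] [[ 0.34  -0.94  -0.001]
 [ 0.899  0.326 -0.293]
 [ 0.275  0.099  0.956]]
[  28.39972953 -287.58711542]
```

View pics/wrist0.png

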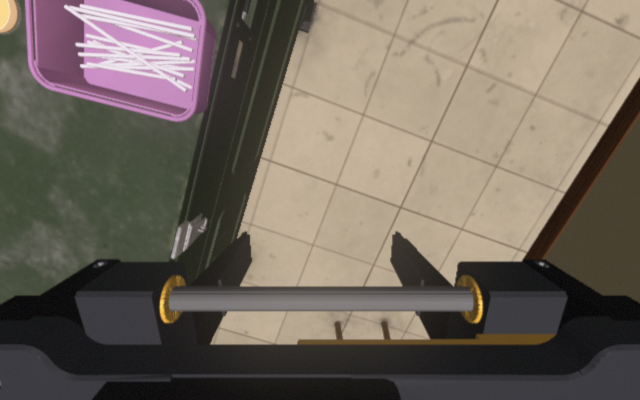

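The wrist view shows the pink bin and the fingers, but not the work. From the top view, the spacer is at about (0.509, -0.225) with its long side about 17° from world x, and the tool x is already at 20°. I'll move the camera over it, fingers half open.

```bash
R='[{"dx":1,"dy":-0.7,"gripper":0.45},{"dx":2,"dy":-1.4,"gripper":0.45},{"dx":3,"dy":-2.1,"gripper":0.45},{"dx":4,"dy":-2.8,"gripper":0.45},{"dx":5,"dy":-3.5,"gripper":0.45},{"dx":5.8,"dy":-4.1,"gripper":0.45},{"dx":6.3,"dy":-4.5,"gripper":0.45},{"dx":6.6,"dy":-4.7,"gripper":0.45}]'
python3 -m crank '[{"dx":0.7,"dy":-0.5,"gripper":0.45},{"dx":1.5,"dy":-1,"gripper":0.45},{"dx":2.3,"dy":-1.6,"gripper":0.45},{"dx":3.1,"dy":-2.2,"gripper":0.45},{"dx":3.9,"dy":-2.8,"gripper":0.45},{"dx":4.7,"dy":-3.4,"gripper":0.45},{"dx":5.5,"dy":-4,"gripper":0.45},{"dx":5.5,"dy":-4,"gripper":0.45}]' 30
python3 -m crank '[{"dx":0.5,"dy":-0.3,"gripper":0.45},{"dx":1.1,"dy":-0.7,"gripper":0.45},{"dx":1.1,"dy":-0.7,"gripper":0.45},{"dx":1.1,"dy":-0.7,"gripper":0.45}]'
python3 -c "
from h import *
grab('wrist','w1.png'); grab('top','t1.png'); grab('scene','s1.png')"
```

```text
invalid input at $[0]: expected keys ax, ay, az, dx, dy, dz, gripper
invalid input at $[0]: expected keys ax, ay, az, dx, dy, dz, gripper
```

View pics/w1.png

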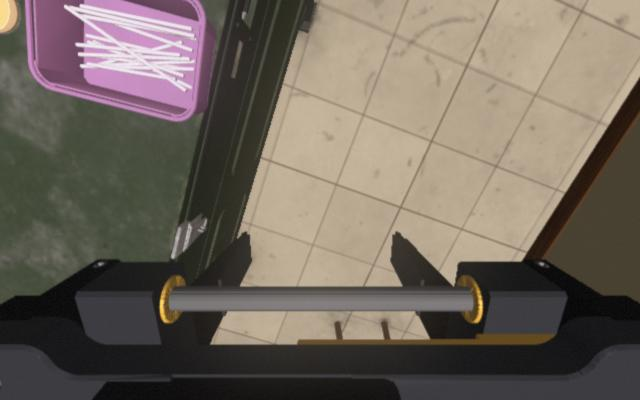

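Nothing moved, because each row needs all seven keys. I'll retype the rows in full.

```bash
python3 -m crank '[{"ax":0,"ay":0,"az":0,"dz":0,"dx":0.7,"dy":-0.5,"gripper":0.45},{"ax":0,"ay":0,"az":0,"dz":0,"dx":1.5,"dy":-1,"gripper":0.45},{"ax":0,"ay":0,"az":0,"dz":0,"dx":2.3,"dy":-1.6,"gripper":0.45},{"ax":0,"ay":0,"az":0,"dz":0,"dx":3.1,"dy":-2.2,"gripper":0.45},{"ax":0,"ay":0,"az":0,"dz":0,"dx":3.9,"dy":-2.8,"gripper":0.45},{"ax":0,"ay":0,"az":0,"dz":0,"dx":4.7,"dy":-3.4,"gripper":0.45},{"ax":0,"ay":0,"az":0,"dz":0,"dx":5.5,"dy":-4,"gripper":0.45},{"ax":0,"ay":0,"az":0,"dz":0,"dx":5.5,"dy":-4,"gripper":0.45}]' 30
python3 -m crank '[{"ax":0,"ay":0,"az":0,"dz":0,"dx":0.5,"dy":-0.3,"gripper":0.45},{"ax":0,"ay":0,"az":0,"dz":0,"dx":1.1,"dy":-0.7,"gripper":0.45},{"ax":0,"ay":0,"az":0,"dz":0,"dx":1.1,"dy":-0.7,"gripper":0.45},{"ax":0,"ay":0,"az":0,"dz":0,"dx":1.1,"dy":-0.7,"gripper":0.45}]'
python3 -c "
from h import *
grab('wrist','w1.png'); grab('top','t1.png'); grab('scene','s1.png')"
```

```text
clock: 1.1
ee_pos: [0.4055, -0.3015, 0.1835]
tool_rot: [[0.938, 0.346, 0.0], [0.346, -0.938, 0.001], [0.001, -0.0, -1.0]]
force: [-0.2, -1.0, -0.4]
opening: 0.0523
grasp_force: 0.0
clock: 1.5
ee_pos: [0.4433, -0.2542, 0.1832]
tool_rot: [[0.94, 0.342, -0.0], [0.342, -0.94, -0.0], [-0.0, 0.0, -1.0]]
force: [0.5, 0.2, -0.5]
opening: 0.0521
grasp_force: 0.0
```

View pics/w1.png

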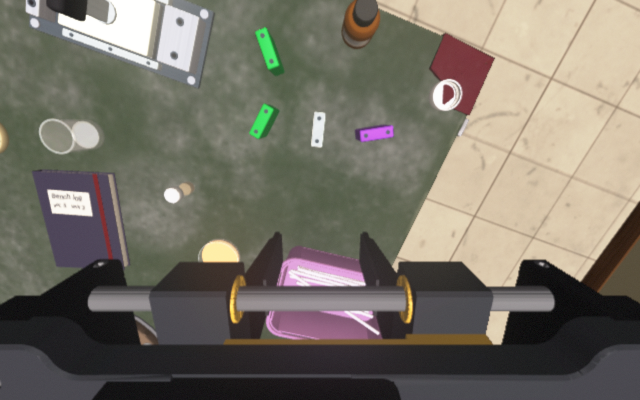

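The wrist view now shows the spacer top at about (318,130), green and purple decoys beside it, and the frame upper left. Next I measure it.

```bash
python3 - <<'E'
from h import *
w=np.load('pics/w1.npz'); t=np.load('pics/top0.npz')
im=w['img'];g=im[100:160,300:340].astype(int)
mn=g.min(2)
print(mn[5:55:3,5:35:2])
def rect(d,box,thr,z,mx=50):
    r0,r1,c0,c1=box; g=d['img'][r0:r1,c0:c1].astype(int)
    m=((g.min(2)>thr)&((g.max(2)-g.min(2))<mx)).astype(np.uint8)
    n,l,st,ce=cv2.connectedComponentsWithStats(m); k=1+st[1:,4].argmax()
    c=max(cv2.findContours((l==k).astype(np.uint8),0,1)[0],key=cv2.contourArea)
    P=np.array([ray(d,(p[0][0]+c0,p[0][1]+r0),z)[:2]*1000 for p in c],np.float32)
    ys,xs=np.where(l==k); C=ray(d,(xs.mean()+c0,ys.mean()+r0),z)
    print(st[k],np.array(ce[k])+[c0,r0],'centroid',C.round(4),'rect',cv2.minAreaRect(P))
rect(w,(100,160,300,340),150,.05)
rect(w,(100,160,300,340),180,.05)
for th in(170,200,220): rect(t,(165,212,215,315),th,.0275)
g=t['img'][165:212,215:315].min(2); print(g[24].tolist()); print(g[15].tolist()); print(g[:,15].tolist())
E
```

```text
[[106 109 108 104 105 108 116 119 118 115 113 109 107 107 105]
 [104 108 110 110 108 105 110 120 118 117 113 108 108 107 107]
 [ 97 103 109 113 115 155 134 125 126 119 108 106 108 106 103]
 [ 98 101 107 110 121 226 232 233 233 232 160 109 105 102 104]
 [ 98 105 108 109 156 232 176 117 205 233 165 110 108 103 109]
 [ 99 107 105  99 195 232 219 182 229 235 161 113 112 112 118]
 [101 100  98  96 205 233 235 236 237 233 128 113 116 120 124]
 [103 101 102 106 218 236 236 236 235 234 117 116 118 117 116]
 [111 108 107 115 229 235 236 234 232 226 114 109 114 114 112]
 [110 107 105 112 233 233 233 233 233 188 109 107 105 107 107]
 [101 105 104 119 231 233 233 231 231 160 115 111 107 110 111]
 [107 103 101 154 230 226 218 233 236 158 109 113 111 114 113]
 [100  98  96 193 232 150 110 224 235 135 111 113 111 107 102]
 [ 95  96  95 209 238 237 234 235 236 109 107 108 105 104 103]
 [101  99  97 102 108 123 145 170 143  99 101 105 104 104 101]
 [103 103 101  96  98  99 101  98  98  98  97  94  98 101  97]
 [ 98  99  98  95 100 105 105 104 104 102  96  96 100  99 104]]
[ 11  11  15  37 412] [317.9
[... 1358 characters left out ...]
7, 176, 175, 175, 160, 104, 84, 74, 77, 78]
[73, 79, 83, 90, 83, 84, 94, 127, 147, 109, 81, 98, 144, 170, 122, 92, 87, 85, 88, 88, 88, 86, 83, 149, 236, 245, 243, 243, 242, 242, 241, 242, 242, 242, 242, 241, 242, 243, 244, 239, 169, 86, 66, 66, 70, 72, 67, 63, 88, 166, 235, 243, 242, 241, 243, 242, 242, 242, 242, 241, 242, 241, 242, 243, 243, 242, 242, 243, 241, 244, 233, 140, 81, 82, 88, 87, 120, 169, 179, 171, 177, 178, 179, 169, 153, 156, 160, 175, 178, 181, 183, 174, 173, 171, 141, 101, 93, 85, 79, 81]
[78, 80, 80, 80, 87, 88, 88, 85, 83, 86, 79, 88, 89, 87, 89, 92, 88, 88, 88, 89, 90, 82, 86, 86, 87, 89, 88, 86, 84, 88, 82, 87, 88, 85, 86, 83, 90, 90, 89, 90, 84, 85, 85, 87, 83, 76, 81]
```

The rectangle measures 40.1 x 14.2 mm, as specified, so the spacer is confirmed at (0.510, -0.2265), yaw 13.8°. Now I approach and grasp.

```bash
python3 -m crank '[{"ax":0,"ay":0,"az":2,"dz":0.4,"dx":0.4,"dy":0,"gripper":0.45},{"ax":0,"ay":0,"az":4,"dz":0.9,"dx":0.9,"dy":-0.04,"gripper":0.45},{"ax":0,"ay":0,"az":6,"dz":1.4,"dx":1.44,"dy":-0.07,"gripper":0.45},{"ax":0,"ay":0,"az":6,"dz":1.9,"dx":1.44,"dy":-0.07,"gripper":0.45},{"ax":0,"ay":0,"az":6,"dz":2.4,"dx":1.44,"dy":-0.07,"gripper":0.45},{"ax":0,"ay":0,"az":6,"dz":2.8,"dx":1.44,"dy":-0.07,"gripper":0.45},{"ax":0,"ay":0,"az":6,"dz":3.1,"dx":1.44,"dy":-0.07,"gripper":0.45},{"ax":0,"ay":0,"az":6,"dz":3.1,"dx":1.44,"dy":-0.07,"gripper":0.45}]'
python3 -m crank '[{"ax":0,"ay":0,"az":0,"dz":0,"dx":0,"dy":0,"gripper":0.45},{"ax":0,"ay":0,"az":0,"dz":0,"dx":0,"dy":0,"gripper":1},{"ax":0,"ay":0,"az":0,"dz":0,"dx":0,"dy":0,"gripper":1},{"ax":0,"ay":0,"az":0,"dz":0,"dx":0,"dy":0,"gripper":1},{"ax":0,"ay":0,"az":0,"dz":0,"dx":0,"dy":0,"gripper":1},{"ax":0,"ay":0,"az":0,"dz":0,"dx":0,"dy":0,"gripper":1},{"ax":0,"ay":0,"az":0,"dz":0,"dx":0,"dy":0,"gripper":1}]' 25
```

```text
clock: 2.45
ee_pos: [0.5084, -0.2268, 0.0265]
tool_rot: [[0.971, 0.239, -0.003], [0.239, -0.971, 0.002], [-0.002, -0.002, -1.0]]
force: [-0.0, 0.8, 0.4]
opening: 0.0526
grasp_force: 0.0
clock: 3.15
ee_pos: [0.5097, -0.2264, 0.0283]
tool_rot: [[0.971, 0.241, 0.0], [0.241, -0.971, -0.0], [0.0, 0.0, -1.0]]
force: [0.2, 0.5, 0.2]
opening: 0.0095
grasp_force: 0.0
```

The opening is 9.5 mm with zero force, so the spacer isn't gripped. I'll look.

```bash
python3 - <<'E'
from h import *
d=grab('wrist','w2.png'); s=grab('scene','s2.png')
a=cv2.resize(d['img'][40:310,180:460],None,fx=1.4,fy=1.4)
b=cv2.resize(s['img'][180:300,330:470],(392,378))
a=a[:378,:392]; cv2.imwrite('pics/c2.png',np.hstack([a,b])[...,::-1])
st=ctrl.state(); print(st['opening'],st['grasp_force'],st['clock'])
E
```

```text
0.003191176885421586 0.0 3.25
```

View pics/c2.png

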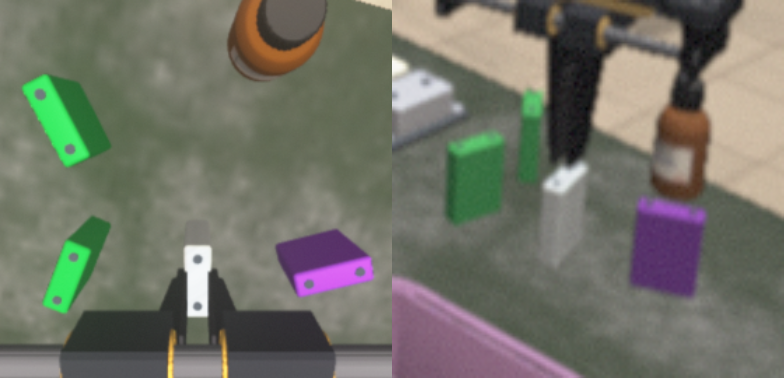

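```bash
python3 - <<'E'
from h import *
for f in('w2','s2'):
    d=np.load(f'pics/{f}.npz')
    for P in([.5097,-.2264,.0283],[.5097,-.2264,.0473],[.5097,-.2265,.05]): print(f,P,proj(d,P).round(1))
w=np.load('pics/w2.npz');s=np.load('pics/s2.npz')
g=w['img'][200:270,300:340].astype(int); m=((g.min(2)>180)).astype(np.uint8)
n,l,st,ce=cv2.connectedComponentsWithStats(m);k=1+st[1:,4].argmax(); print(st[k],ce[k]+[300,200])
c=max(cv2.findContours((l==k).astype(np.uint8),0,1)[0],key=cv2.contourArea)
for z in(.05,.056): print(cv2.minAreaRect(np.array([ray(w,(p[0][0]+300,p[0][1]+200),z)[:2]*1000 for p in c],np.float32)))
print(w['view'].round(3))
E
```

```text
w2 [0.5097, -0.2264, 0.0283] [320.7 230.2]
w2 [0.5097, -0.2264, 0.0473] [320.8 240.3]
w2 [0.5097, -0.2265, 0.05] [320.9 242. ]
s2 [0.5097, -0.2264, 0.0283] [391.4 246. ]
s2 [0.5097, -0.2264, 0.0473] [392.3 236.7]
s2 [0.5097, -0.2265, 0.05] [392.4 235.4]
[ 12  15  19  51 739] [320.70906631 238.02300406]
((510.655517578125, -226.3260498046875), (38.6085090637207, 12.622980117797852), 13.891806602478027)
((513.322265625, -225.65615844726562), (37.31735610961914, 12.20080852508545), 13.89172649383545)
[[ 0.24  -0.971  0.    -0.342]
 [ 0.928  0.23  -0.293 -0.433]
 [ 0.284  0.071  0.956 -0.372]
 [ 0.     0.     0.     1.   ]]
```

```bash
python3 - <<'E'
from h import *
d=grab('wrist','w3.png'); s=grab('scene','s3.png')
a=cv2.resize(d['img'][200:300,290:356],(396,600),interpolation=cv2.INTER_CUBIC)
b=cv2.resize(s['img'][185:285,358:424],(396,600),interpolation=cv2.INTER_CUBIC)
cv2.imwrite('pics/c3.png',np.hstack([a,b])[...,::-1])
st=ctrl.state(); print({k:st[k] for k in('opening','grasp_force','clock','ee_pos','q')})
E
```

```text
{'opening': 0.0009640940052130593, 'grasp_force': 0.0, 'clock': 3.35, 'ee_pos': array([ 0.50968227, -0.22635852,  0.02820891]), 'q': array([-5.36356489e-01,  6.01959860e-01,  1.86948170e+00, -1.11153662e-04,
        6.70132325e-01,  7.91411823e-01])}
```

View pics/c3.png

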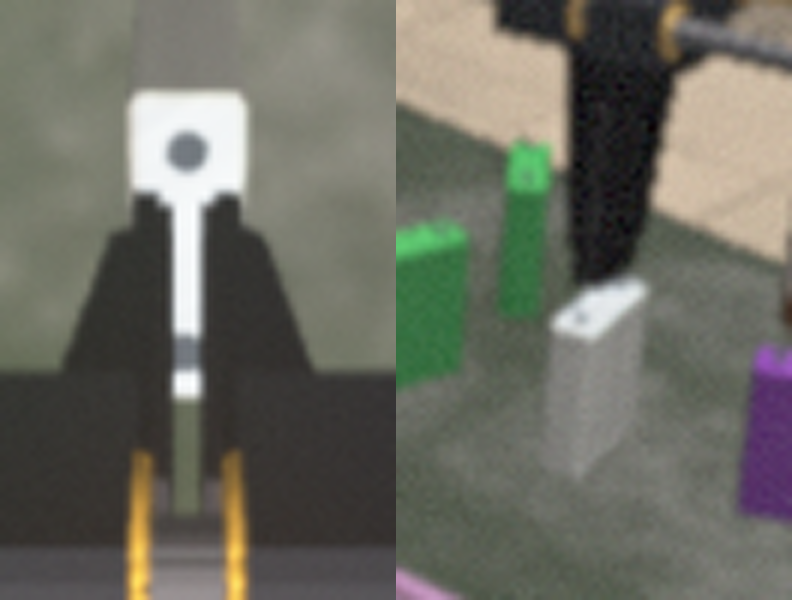

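Both views show the closed fingers hovering just above the spacer top. The tips are at about z 0.056, though the TCP is reported at 0.028, so the real tips sit about 27 mm behind the stated TCP. Reopening and descending 25 mm is safe either way, since the reported TCP stays above the bench.

```bash
python3 -m crank '[{"ax":0,"ay":0,"az":0,"dz":0,"dx":0,"dy":0,"gripper":0.45},{"ax":0,"ay":0,"az":0,"dz":0,"dx":0,"dy":0,"gripper":0.45},{"ax":0,"ay":0,"az":0,"dz":0,"dx":0,"dy":0,"gripper":0.45},{"ax":0,"ay":0,"az":0,"dz":0,"dx":0,"dy":0,"gripper":0.45},{"ax":0,"ay":0,"az":0,"dz":0,"dx":0,"dy":0,"gripper":0.45},{"ax":0,"ay":0,"az":0,"dz":0,"dx":0,"dy":0,"gripper":0.45}]'
python3 -m crank '[{"ax":0,"ay":0,"az":0,"dz":0.1,"dx":0,"dy":0,"gripper":0.45},{"ax":0,"ay":0,"az":0,"dz":0.2,"dx":0,"dy":0,"gripper":0.45},{"ax":0,"ay":0,"az":0,"dz":0.3,"dx":0,"dy":0,"gripper":0.45},{"ax":0,"ay":0,"az":0,"dz":0.4,"dx":0,"dy":0,"gripper":0.45},{"ax":0,"ay":0,"az":0,"dz":0.5,"dx":0,"dy":0,"gripper":0.45},{"ax":0,"ay":0,"az":0,"dz":0.5,"dx":0,"dy":0,"gripper":0.45}]'
python3 -m crank '[{"ax":0,"ay":0,"az":0,"dz":0,"dx":0,"dy":0,"gripper":1},{"ax":0,"ay":0,"az":0,"dz":0,"dx":0,"dy":0,"gripper":1},{"ax":0,"ay":0,"az":0,"dz":0,"dx":0,"dy":0,"gripper":1},{"ax":0,"ay":0,"az":0,"dz":0,"dx":0,"dy":0,"gripper":1},{"ax":0,"ay":0,"az":0,"dz":0,"dx":0,"dy":0,"gripper":1},{"ax":0,"ay":0,"az":0,"dz":0,"dx":0,"dy":0,"gripper":1},{"ax":0,"ay":0,"az":0,"dz":0,"dx":0,"dy":0,"gripper":1},{"ax":0,"ay":0,"az":0,"dz":0,"dx":0,"dy":0,"gripper":1}]' 30
```

```text
clock: 3.95
ee_pos: [0.5097, -0.2264, 0.0282]
tool_rot: [[0.971, 0.241, 0.0], [0.241, -0.971, -0.0], [0.0, 0.0, -1.0]]
force: [0.7, -0.4, 0.6]
opening: 0.0433
grasp_force: 0.0
clock: 4.55
ee_pos: [0.5094, -0.2262, 0.0024]
tool_rot: [[0.971, 0.241, -0.001], [0.241, -0.971, 0.001], [-0.001, -0.001, -1.0]]
force: [0.5, 0.0, -0.3]
opening: 0.0522
grasp_force: 0.0
clock: 5.35
ee_pos: [0.5097, -0.2264, 0.0033]
tool_rot: [[0.971, 0.241, 0.0], [0.241, -0.971, -0.0], [0.0, 0.0, -1.0]]
force: [0.8, -0.2, 2.2]
opening: 0.0137
grasp_force: 30.0
```

Gripped: opening 13.7 mm, 30 N. Now I lift and carry it to a viewpoint near the frame, turning to yaw 0.

```bash
python3 -m crank '[{"ax":0,"ay":0,"az":0,"dz":-0.3,"dx":0,"dy":0,"gripper":1},{"ax":0,"ay":0,"az":0,"dz":-0.8,"dx":0,"dy":0,"gripper":1},{"ax":0,"ay":0,"az":0,"dz":-1.4,"dx":0,"dy":0,"gripper":1},{"ax":0,"ay":0,"az":0,"dz":-2,"dx":0,"dy":0,"gripper":1},{"ax":0,"ay":0,"az":2,"dz":-2.6,"dx":0,"dy":-0.5,"gripper":1},{"ax":0,"ay":0,"az":5,"dz":-2.9,"dx":0,"dy":-1.1,"gripper":1},{"ax":0,"ay":0,"az":8,"dz":-2.9,"dx":0.1,"dy":-1.7,"gripper":1},{"ax":0,"ay":0,"az":11,"dz":-2.9,"dx":0.2,"dy":-2.4,"gripper":1}]'
python3 -m crank '[{"ax":0,"ay":0,"az":1,"dz":0,"dx":0,"dy":-0.7,"gripper":1},{"ax":0,"ay":0,"az":2,"dz":0,"dx":0,"dy":-1.4,"gripper":1},{"ax":0,"ay":0,"az":3,"dz":0,"dx":-0.1,"dy":-2.1,"gripper":1},{"ax":0,"ay":0,"az":3,"dz":0,"dx":-0.1,"dy":-2.8,"gripper":1},{"ax":0,"ay":0,"az":3,"dz":0,"dx":-0.2,"dy":-3.3,"gripper":1},{"ax":0,"ay":0,"az":3,"dz":0,"dx":-0.2,"dy":-3.4,"gripper":1},{"ax":0,"ay":0,"az":3,"dz":0,"dx":-0.2,"dy":-3.4,"gripper":1},{"ax":0,"ay":0,"az":3,"dz":0,"dx":-0.2,"dy":-3.4,"gripper":1}]'
python3 - <<'E'
from h import *
d=grab('wrist','w4.png'); s=grab('scene','s4.png');t=grab('top','t4.png')
E
```

```text
clock: 6.15
ee_pos: [0.4904, -0.1068, 0.1488]
tool_rot: [[0.999, 0.048, 0.001], [0.048, -0.999, -0.001], [0.001, 0.001, -1.0]]
force: [0.4, 0.9, -0.7]
opening: 0.0135
grasp_force: 30.0
clock: 6.95
ee_pos: [0.4721, 0.0611, 0.1482]
tool_rot: [[1.0, -0.001, 0.0], [-0.001, -1.0, -0.0], [0.0, 0.0, -1.0]]
force: [-0.4, 0.0, -0.9]
opening: 0.0137
grasp_force: 30.0
```

View pics/w4.png

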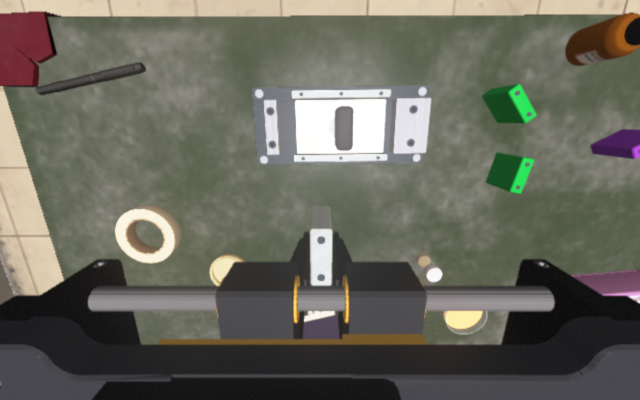

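The wrist view shows the frame, with the thin fence at (271,127), tile at (340,126) and thick fence at (411,126). The spacer is upright in the grip at (320,257). I'll measure each of these.

```bash
python3 - <<'E'
from h import *
w=np.load('pics/w4.npz'); im=w['img'].astype(int)
def rect(box,thr,z):
    r0,r1,c0,c1=box; m=(im[r0:r1,c0:c1].min(2)>thr).astype(np.uint8)
    m=cv2.morphologyEx(m,cv2.MORPH_CLOSE,np.ones((7,7)))
    n,l,st,ce=cv2.connectedComponentsWithStats(m); k=1+st[1:,4].argmax()
    c=max(cv2.findContours((l==k).astype(np.uint8),0,1)[0],key=cv2.contourArea)
    P=np.array([ray(w,(p[0][0]+c0,p[0][1]+r0),z)[:2]*1000 for p in c],np.float32)
    print(st[k],cv2.minAreaRect(P),P.min(0),P.max(0))
print(im[135,255:435].min(1).tolist())
print('thin');rect((98,156,260,283),150,.028)
print('thick');rect((94,156,390,436),160,.028)
print('tile');rect((99,153,288,390),215,.0275)
print('grip',end='');
m=(im[100:156,325:360].max(2)<110).astype(np.uint8);ys,xs=np.where(m);print(ray(w,(xs.mean()+325,ys.mean()+100),.09))
print('spacer');rect((215,290,303,340),190,.05+.1447)
for uv in((258,93),(264,160),(423,91),(417,158)): print(ray(w,uv,.006)[:2].round(4))
def edge(row,z):
    p=im[row].min(1).astype(float); e=[]
    for c in range(255,435):
        for th in(135,):
            if (p[c]-th)*(p[c+1]-th)<0:
                u=c+(th-p[c])/(p[c+1]-p[c]); e.append((round(u,1),round(ray(w,(u,row),z)[1]*1000,1)))
    print(row,e)
for r in(118,122,130,134): edge(r,.028)
E
```

```text
[112, 115, 114, 115, 114, 114, 116, 116, 116, 117, 131, 203, 224, 228, 230, 231, 230, 226, 224, 226, 227, 230, 228, 167, 132, 128, 126, 126, 126, 127, 125, 127, 129, 128, 128, 130, 130, 132, 132, 132, 156, 236, 254, 254, 254, 254, 254, 254, 254, 255, 254, 254, 255, 255, 254, 255, 255, 255, 255, 255, 255, 255, 255, 255, 255, 255, 255, 255, 255, 255, 255, 255, 255, 255, 255, 254, 254, 252, 243, 193, 132, 114, 114, 116, 119, 122, 125, 125, 123, 124, 124, 124, 122, 122, 121, 119, 115, 152, 252, 255, 255, 255, 255, 255, 255, 255, 255, 255, 255, 255, 255, 255, 255, 255, 255, 255, 255, 255, 255, 255, 255, 255, 255, 255, 255, 255, 255, 255, 251, 194, 139, 133, 133, 132, 132, 124, 116, 117, 124, 179, 224, 230, 230, 229, 228, 228, 230, 229, 229, 229, 230, 230, 230, 229, 229, 230, 230, 229, 227, 226, 230, 231, 230, 230, 230, 230, 228, 226, 227, 229, 228, 228, 192, 133, 111, 108, 106, 103, 103, 101]
thin
[  4   0  19  58 771] ((546.8303833007812, 115.3283920288086), (62.28826904296875, 17.7850284576416), 2.3977231979370117) [516.0653  105.37842] [577.6981  123.74084]
thick
[   0    0   41   62 2
[... 1269 characters left out ...]
float64(124.3)), (np.float64(278.6), np.float64(108.2)), (np.float64(294.1), np.float64(90.8)), (np.float64(335.0), np.float64(44.8)), (np.float64(351.5), np.float64(26.2)), (np.float64(385.8), np.float64(-12.3)), (np.float64(393.8), np.float64(-21.4)), (np.float64(428.6), np.float64(-60.5))]
134 [(np.float64(264.9), np.float64(123.9)), (np.float64(278.8), np.float64(108.2)), (np.float64(294.2), np.float64(90.9)), (np.float64(335.0), np.float64(44.8)), (np.float64(351.5), np.float64(26.1)), (np.float64(385.9), np.float64(-12.7)), (np.float64(393.2), np.float64(-21.1)), (np.float64(428.2), np.float64(-60.6))]<stdin>:15: RuntimeWarning: Mean of empty slice.
  ret = ret.dtype.type(ret / rcount)
```

The sizes check out: fence-to-fence distance 158.4 mm, tile 99.8 mm, wide gap about 20.7 mm from y 0.0893 to 0.110. The target is TCP (0.548, 0.100), lowering to a reported z of about 0.009. The finger tips then clear the fence, and the gripper body clears the grip by about 24 mm.

```bash
python3 -m crank '[{"ax":0,"ay":0,"az":0,"dz":0,"dx":0.4,"dy":-0.2,"gripper":1},{"ax":0,"ay":0,"az":0,"dz":0,"dx":0.9,"dy":-0.5,"gripper":1},{"ax":0,"ay":0,"az":0,"dz":0.3,"dx":1.3,"dy":-0.7,"gripper":1},{"ax":0,"ay":0,"az":0,"dz":0.7,"dx":1.52,"dy":-0.78,"gripper":1},{"ax":0,"ay":0,"az":0,"dz":1.2,"dx":1.52,"dy":-0.78,"gripper":1},{"ax":0,"ay":0,"az":0,"dz":1.7,"dx":1.52,"dy":-0.78,"gripper":1},{"ax":0,"ay":0,"az":0,"dz":2.0,"dx":1.52,"dy":-0.78,"gripper":1},{"ax":0,"ay":0,"az":0,"dz":2.0,"dx":1.52,"dy":-0.78,"gripper":1}]'
python3 -m crank '[{"ax":0,"ay":0,"az":0,"dz":0,"dx":0,"dy":0,"gripper":1},{"ax":0,"ay":0,"az":0,"dz":0,"dx":0,"dy":0,"gripper":1}]'
python3 - <<'E'
from h import *
w=grab('wrist','w5.png'); im=w['img'].astype(int); z0=ctrl.state()['ee_pos'][2]-.0033
m=(im[200:300,300:342].min(2)>190).astype(np.uint8); n,l,st,ce=cv2.connectedComponentsWithStats(m);k=1+st[1:,4].argmax()
c=max(cv2.findContours((l==k).astype(np.uint8),0,1)[0],key=cv2.contourArea)
print(st[k],cv2.minAreaRect(np.array([ray(w,(p[0][0]+300,p[0][1]+200),.05+z0)[:2]*1000 for p in c],np.float32)))
s=grab('scene','s5.png')
a=cv2.resize(w['img'][150:300,245:395],(400,400)); b=cv2.resize(s['img'][150:240,260:350],(400,400),interpolation=cv2.INTER_CUBIC)
cv2.imwrite('pics/c5.png',np.hstack([a,b])[...,::-1])
E
```

```text
clock: 7.9
ee_pos: [0.547, 0.0998, 0.0463]
tool_rot: [[1.0, -0.002, -0.004], [-0.002, -1.0, -0.0], [-0.004, 0.0, -1.0]]
force: [0.4, -0.6, 0.3]
opening: 0.0136
grasp_force: 30.0
clock: 8.1
ee_pos: [0.5485, 0.1004, 0.0491]
tool_rot: [[1.0, -0.002, 0.001], [-0.002, -1.0, 0.0], [0.001, -0.0, -1.0]]
force: [-0.9, -0.2, -1.0]
opening: 0.0139
grasp_force: 30.0
[   0    0   32   85 1321] ((558.624267578125, 103.53794860839844), (56.26336669921875, 18.8212890625), 0.4979802966117859)
```

View pics/c5.png

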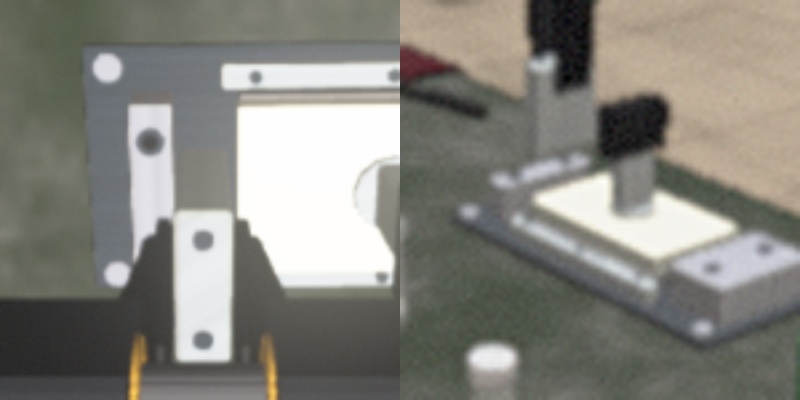

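The spacer hangs upright over the gap. In the crop, the fence spans columns 130-172, the spacer 175-232 and the tile edge is at 238. I'll check the gap edges at close range.

```bash
python3 - <<'E'
from h import *
w=np.load('pics/w5.npz'); im=w['img'].astype(int)
for r in(193,198,203):
    p=im[r,285:345].min(1); print(r,p.tolist())
    for u in np.arange(285,344):
        a,b=im[r,u].min(),im[r,u+1].min()
        if abs(a-b)>35: print(u,a,b,ray(w,(u+.5,r),.028)[:2].round(4))
# spacer top edges at row 245
r=250;z=.05+.0491-.0033
for u in range(300,340):
    a,b=im[r,u].min(),im[r,u+1].min()
    if abs(a-b)>60: print('sp',u,a,b,ray(w,(u+.5,r),z)[:2].round(4))
E
```

```text
193 [109, 109, 109, 110, 110, 111, 111, 117, 190, 219, 223, 223, 225, 226, 226, 225, 223, 219, 219, 220, 222, 224, 226, 227, 161, 125, 119, 119, 119, 118, 121, 121, 121, 121, 123, 123, 123, 122, 124, 125, 125, 125, 127, 127, 126, 126, 128, 129, 139, 227, 252, 254, 254, 254, 254, 254, 254, 254, 254, 254]
292 117 190 [0.5732 0.1238]
308 227 161 [0.5731 0.1105]
309 161 125 [0.5731 0.1097]
333 139 227 [0.5731 0.0897]
198 [109, 109, 108, 111, 110, 110, 108, 120, 200, 221, 222, 222, 221, 203, 177, 159, 153, 162, 173, 206, 220, 223, 224, 222, 159, 125, 120, 119, 120, 122, 121, 121, 123, 122, 124, 123, 125, 124, 125, 125, 125, 127, 129, 128, 129, 128, 130, 129, 142, 227, 252, 253, 254, 254, 254, 254, 254, 254, 254, 254]
292 120 200 [0.5689 0.124 ]
308 222 159 [0.5688 0.1106]
333 142 227 [0.5688 0.0897]
203 [109, 108, 109, 110, 110, 110, 110, 127, 191, 216, 200, 143, 113, 97, 86, 82, 85, 84, 89, 109, 122, 166, 215, 221, 165, 127, 121, 120, 120, 122, 122, 122, 122, 125, 122, 123, 125, 125, 126, 126, 127, 127, 128, 130, 128, 130, 131, 129, 142, 229, 252, 253, 254, 254, 254, 254, 254, 254, 254, 254]
292 127 191 [0.5645 0.1241]
295 200 143 [0.5645 0.1216]
305 122 166 [0.5645 0.1132]
306 166 215 [0.5645 0.1123]
308 221 165 [0.5645 0.1107]
309 165 127 [0.5644 0.1098]
333 142 229 [0.5644 0.0896]
sp 309 90 171 [0.5546 0.1073]
sp 331 220 141 [0.5545 0.0938]
```

Gap 0.0896-0.1102, spacer 0.0938-0.1073, so there is clearance on both sides. Now I lower it.

```bash
python3 -m crank '[{"ax":0,"ay":0,"az":0,"dz":0.15,"dx":0,"dy":0,"gripper":1},{"ax":0,"ay":0,"az":0,"dz":0.3,"dx":0,"dy":0,"gripper":1},{"ax":0,"ay":0,"az":0,"dz":0.45,"dx":0,"dy":0,"gripper":1},{"ax":0,"ay":0,"az":0,"dz":0.58,"dx":0,"dy":0,"gripper":1},{"ax":0,"ay":0,"az":0,"dz":0.68,"dx":0,"dy":0,"gripper":1},{"ax":0,"ay":0,"az":0,"dz":0.75,"dx":0,"dy":0,"gripper":1},{"ax":0,"ay":0,"az":0,"dz":0.78,"dx":0,"dy":0,"gripper":1},{"ax":0,"ay":0,"az":0,"dz":0.78,"dx":0,"dy":0,"gripper":1}]'
python3 -m crank '[{"ax":0,"ay":0,"az":0,"dz":0,"dx":0,"dy":0,"gripper":1},{"ax":0,"ay":0,"az":0,"dz":0,"dx":0,"dy":0,"gripper":1}]'
```

```text
clock: 9.0
ee_pos: [0.548, 0.1007, 0.0094]
tool_rot: [[1.0, -0.001, 0.0], [-0.001, -1.0, -0.0], [0.0, 0.0, -1.0]]
force: [-0.8, 0.4, -0.4]
opening: 0.0136
grasp_force: 30.0
clock: 9.2
ee_pos: [0.548, 0.1007, 0.0093]
tool_rot: [[1.0, -0.001, 0.0], [-0.001, -1.0, -0.0], [0.0, 0.0, -1.0]]
force: [-0.5, -1.0, 2.7]
opening: 0.0136
grasp_force: 30.0
```

```bash
python3 -m crank '[{"ax":0,"ay":0,"az":0,"dz":0.01,"dx":0,"dy":0,"gripper":1},{"ax":0,"ay":0,"az":0,"dz":0.01,"dx":0,"dy":0,"gripper":0.8},{"ax":0,"ay":0,"az":0,"dz":0.01,"dx":0,"dy":0,"gripper":0.7},{"ax":0,"ay":0,"az":0,"dz":0.01,"dx":0,"dy":0,"gripper":0.7},{"ax":0,"ay":0,"az":0,"dz":0.01,"dx":0,"dy":0,"gripper":0.7},{"ax":0,"ay":0,"az":0,"dz":0.01,"dx":0,"dy":0,"gripper":0.7}]'
python3 -m crank '[{"ax":0,"ay":0,"az":0,"dz":-0.2,"dx":0,"dy":0,"gripper":0.7},{"ax":0,"ay":0,"az":0,"dz":-0.5,"dx":0,"dy":0,"gripper":0.7},{"ax":0,"ay":0,"az":0,"dz":-1,"dx":0,"dy":0,"gripper":0.7},{"ax":0,"ay":0,"az":0,"dz":-1.6,"dx":0,"dy":0,"gripper":0.6},{"ax":0,"ay":0,"az":0,"dz":-2.2,"dx":-0.6,"dy":0.4,"gripper":0.6},{"ax":0,"ay":0,"az":0,"dz":-2.2,"dx":-1.2,"dy":0.8,"gripper":0.6},{"ax":0,"ay":0,"az":0,"dz":-2.2,"dx":-1.2,"dy":1.2,"gripper":0.6},{"ax":0,"ay":0,"az":0,"dz":-2.2,"dx":-1.2,"dy":1.2,"gripper":0.6}]'
python3 -m crank '[{"ax":0,"ay":0,"az":0,"dz":0,"dx":0,"dy":0,"gripper":0.6},{"ax":0,"ay":0,"az":0,"dz":0,"dx":0,"dy":0,"gripper":0.6}]'
python3 - <<'E'
from h import *
w=grab('wrist','w6.png'); s=grab('scene','s6.png')
a=cv2.resize(w['img'][40:190,230:430],(500,375)); b=cv2.resize(s['img'][150:240,260:330],(292,375),interpolation=cv2.INTER_CUBIC)
cv2.imwrite('pics/c6.png',np.hstack([a,b])[...,::-1])
E
```

```text
clock: 9.8
ee_pos: [0.5479, 0.1007, 0.0086]
tool_rot: [[1.0, -0.001, -0.0], [-0.001, -1.0, -0.0], [-0.0, 0.0, -1.0]]
force: [0.4, 0.0, -0.1]
opening: 0.0284
grasp_force: 0.0
clock: 10.6
ee_pos: [0.4877, 0.0394, 0.1199]
tool_rot: [[1.0, -0.003, 0.002], [-0.003, -1.0, -0.0], [0.002, 0.0, -1.0]]
force: [0.5, 0.3, -0.4]
opening: 0.0381
grasp_force: 0.0
clock: 10.8
ee_pos: [0.4882, 0.0413, 0.1188]
tool_rot: [[1.0, -0.001, 0.0], [-0.001, -1.0, -0.0], [0.0, 0.0, -1.0]]
force: [0.1, 0.1, 0.0]
opening: 0.0384
grasp_force: 0.0
```

View pics/c6.png

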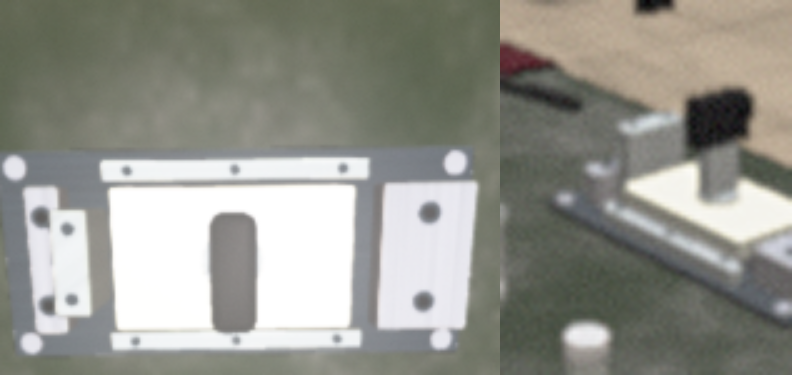

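The spacer stands upright in the gap and clear of the fingers; the dark grip is at crop (233,272). Next I grasp it at (0.548, 0.0396) with the tips at about z 0.057.

```bash
python3 -m crank '[{"ax":0,"ay":0,"az":0,"dz":0,"dx":0.5,"dy":0.03,"gripper":0.6},{"ax":0,"ay":0,"az":0,"dz":0,"dx":1,"dy":0.03,"gripper":0.6},{"ax":0,"ay":0,"az":0,"dz":0.1,"dx":1.2,"dy":0.03,"gripper":0.6},{"ax":0,"ay":0,"az":0,"dz":0.4,"dx":1.2,"dy":0.03,"gripper":0.6},{"ax":0,"ay":0,"az":0,"dz":0.8,"dx":1.2,"dy":0.03,"gripper":0.6},{"ax":0,"ay":0,"az":0,"dz":1.2,"dx":1.2,"dy":0.03,"gripper":0.6},{"ax":0,"ay":0,"az":0,"dz":1.5,"dx":1.2,"dy":0.03,"gripper":0.6},{"ax":0,"ay":0,"az":0,"dz":1.75,"dx":1.2,"dy":0.03,"gripper":0.6}]'
python3 -m crank '[{"ax":0,"ay":0,"az":0,"dz":0,"dx":0,"dy":0,"gripper":0.6},{"ax":0,"ay":0,"az":0,"dz":0,"dx":0,"dy":0,"gripper":0.75},{"ax":0,"ay":0,"az":0,"dz":0,"dx":0,"dy":0,"gripper":1},{"ax":0,"ay":0,"az":0,"dz":0,"dx":0,"dy":0,"gripper":1},{"ax":0,"ay":0,"az":0,"dz":0,"dx":0,"dy":0,"gripper":1},{"ax":0,"ay":0,"az":0,"dz":0,"dx":0,"dy":0,"gripper":1},{"ax":0,"ay":0,"az":0,"dz":0,"dx":0,"dy":0,"gripper":1}]' 40
```

```text
clock: 11.7
ee_pos: [0.5469, 0.0396, 0.0298]
tool_rot: [[1.0, -0.001, -0.002], [-0.001, -1.0, 0.0], [-0.002, -0.0, -1.0]]
force: [-0.1, -1.0, 0.2]
opening: 0.0378
grasp_force: 0.0
clock: 12.4
ee_pos: [0.5481, 0.0392, 0.0318]
tool_rot: [[1.0, -0.001, 0.001], [-0.001, -1.0, -0.0], [0.001, 0.0, -1.0]]
force: [-1.1, 0.4, 6.9]
opening: 0.0157
grasp_force: 40.0
```

The grip is held at 15.7 mm, 40 N. Now I slide toward the fence gently.

```bash
python3 -m crank '[{"ax":0,"ay":0,"az":0,"dz":0,"dx":0,"dy":-0.02,"gripper":1},{"ax":0,"ay":0,"az":0,"dz":0,"dx":0,"dy":-0.04,"gripper":1},{"ax":0,"ay":0,"az":0,"dz":0,"dx":0,"dy":-0.06,"gripper":1},{"ax":0,"ay":0,"az":0,"dz":0,"dx":0,"dy":-0.08,"gripper":1},{"ax":0,"ay":0,"az":0,"dz":0,"dx":0,"dy":-0.1,"gripper":1},{"ax":0,"ay":0,"az":0,"dz":0,"dx":0,"dy":-0.12,"gripper":1},{"ax":0,"ay":0,"az":0,"dz":0,"dx":0,"dy":-0.12,"gripper":1},{"ax":0,"ay":0,"az":0,"dz":0,"dx":0,"dy":-0.12,"gripper":1}]'
python3 -m crank '[{"ax":0,"ay":0,"az":0,"dz":0,"dx":0,"dy":-0.01,"gripper":1},{"ax":0,"ay":0,"az":0,"dz":0,"dx":0,"dy":-0.02,"gripper":1},{"ax":0,"ay":0,"az":0,"dz":0,"dx":0,"dy":-0.02,"gripper":1}]'
```

```text
clock: 13.2
ee_pos: [0.548, 0.0451, 0.0318]
tool_rot: [[1.0, -0.001, 0.001], [-0.001, -1.0, -0.0], [0.001, 0.0, -1.0]]
force: [-1.1, -0.1, 6.2]
opening: 0.0159
grasp_force: 40.0
clock: 13.5
ee_pos: [0.5481, 0.0459, 0.0318]
tool_rot: [[1.0, -0.001, 0.001], [-0.001, -1.0, -0.001], [0.001, 0.001, -1.0]]
force: [-0.6, -2.5, 6.7]
opening: 0.0159
grasp_force: 40.0
```

```bash
for i in 1; do python3 -m crank '[{"ax":0,"ay":0,"az":0,"dz":0,"dx":0,"dy":-0.01,"gripper":1},{"ax":0,"ay":0,"az":0,"dz":0,"dx":0,"dy":-0.01,"gripper":1},{"ax":0,"ay":0,"az":0,"dz":0,"dx":0,"dy":-0.01,"gripper":1}]'; done
python3 -m crank '[{"ax":0,"ay":0,"az":0,"dz":0,"dx":0,"dy":-0.01,"gripper":1},{"ax":0,"ay":0,"az":0,"dz":0,"dx":0,"dy":-0.01,"gripper":1},{"ax":0,"ay":0,"az":0,"dz":0,"dx":0,"dy":-0.01,"gripper":1}]'
```

```text
clock: 13.8
ee_pos: [0.5481, 0.0459, 0.0318]
tool_rot: [[1.0, -0.001, 0.001], [-0.001, -1.0, -0.001], [0.001, 0.001, -1.0]]
force: [-1.6, -5.9, 6.1]
opening: 0.0159
grasp_force: 40.0
clock: 14.1
ee_pos: [0.5481, 0.0459, 0.0318]
tool_rot: [[1.0, -0.0, 0.001], [-0.0, -1.0, -0.002], [0.001, 0.002, -1.0]]
force: [-2.1, -11.3, 8.1]
opening: 0.0159
grasp_force: 40.0
```

The tile has stopped after 6.7 mm of travel, matching the 6.6 mm expected, with about 11 N of push. I'll check by picture before handing in.

```bash
python3 -m crank '[{"ax":0,"ay":0,"az":0,"dz":0,"dx":0,"dy":0,"gripper":1},{"ax":0,"ay":0,"az":0,"dz":0,"dx":0,"dy":0,"gripper":1},{"ax":0,"ay":0,"az":0,"dz":0,"dx":0,"dy":0,"gripper":1},{"ax":0,"ay":0,"az":0,"dz":0,"dx":0,"dy":0,"gripper":1}]'
python3 - <<'E'
from h import *
w=grab('wrist','w7.png'); s=grab('scene','s7.png')
a=cv2.resize(w['img'][130:290,200:400],(469,375)); b=cv2.resize(s['img'][150:240,250:327],(321,375),interpolation=cv2.INTER_CUBIC)
cv2.imwrite('pics/c7.png',np.hstack([a,b])[...,::-1])
print(ctrl.state()['force'])
E
```

```text
clock: 14.5
ee_pos: [0.5481, 0.0459, 0.0319]
tool_rot: [[1.0, -0.0, 0.001], [-0.0, -1.0, -0.002], [0.001, 0.002, -1.0]]
force: [-0.9, -11.2, 6.6]
opening: 0.0157
grasp_force: 40.0
[ -1.19798291 -11.11217667   7.36064532]
```

View pics/c7.png

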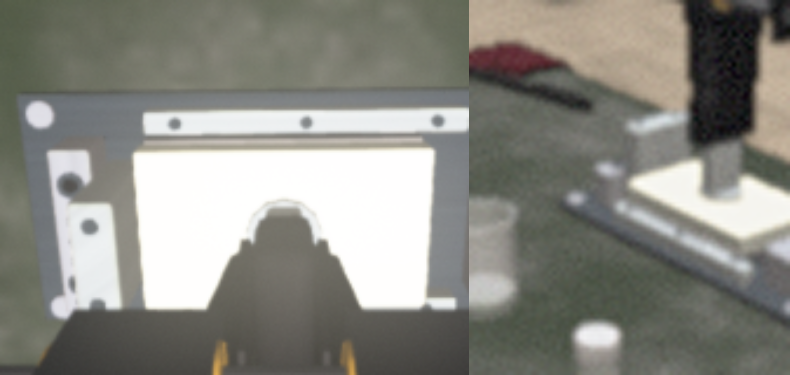

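The spacer is upright and square between the thin fence (crop col 70) and the tile edge (col 135). The grip is held, the push is steady at 11 N, and both vials are standing in the scene view.

```bash
python3 -c "
from plant import ctrl
print(ctrl.close_job())"
```

```text
the job is handed in; nothing more can be done
None
```

I handed the job in at about 14.6 s of the allowed 48 s, result not reported: the spacer stands upright between the thin fence and the tile, and the gripper still holds the sled's grip, pushing toward the fence with about 11 N.

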